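# Load the cavity plate into the hand capsule filler

### The job

Lift the plain cover plate off the two pins of the capsule filler and lay it aside on the bench, thread the matching cavity plate (the longer one with six rows of cavities) over both pins, cavities up, until it lies flat on the deck, then thread the cover plate back over the pins so that it lies flat on top. Leave the shorter spare plate, the two jars and the tall bottle standing where they are, and let go of everything.

Things in the scene. Friction and masses are not known exactly. Their poses are not given: they have to be found in the camera images.
- base: Fixed white capsule-filler base, origin at the middle of its underside on the bench, z up, y along its length. Foot 80 x 170 mm, 10 mm high; on it a deck 30 mm wide (x), 140 mm long (y), top 40 mm above the bench, with a 12 mm long tab at its +y end. Two upright pins on the deck at y = -55 and +55 mm. The 40 mm wide plates overhang the deck by 5 mm along each long edge.
- base_pin_big (a point): Foot of the big steel pin's axis, at the deck's top (40 mm above the bench). Pin 14 mm diameter, 33 mm tall: 24 mm cylinder, then a 9 mm tall cone narrowing to 6 mm. At the base's y = -55 mm.
- base_pin_small (a point): Foot of the small steel pin's axis, at the deck's top. Pin 9 mm diameter, 33 mm tall: 24 mm cylinder, then a 9 mm tall cone narrowing to 4 mm. At the base's y = +55 mm, the tab's end.
- cavity_plate: Loose flat aluminium plate, 40 mm wide (x), 140 mm long (y), 12 mm thick, about 130 to 210 g, 2 x 6 dark cavities on its upper face (+z), a 20 mm wide, 12 mm long tab at its +y end. Origin at the middle of its underside, midway between its two through holes at y = -55 mm (big) and +55 mm (small). Fits the base's pins one way round only. Starts flat on the bench, its yaw varying widely.
- cavity_plate_hole_big (a point): Centre of the cavity plate's big hole (16.5 mm diameter), on its underside.
- cavity_plate_hole_small (a point): Centre of the cavity plate's small hole (11.5 mm diameter, at the tab's end), on its underside.
- cover_plate: Loose plain flat aluminium plate without cavities, 40 mm wide (x), 140 mm long (y), 10 mm thick, about 110 to 180 g, with the same tab, holes, axes and origin as the cavity plate. Starts threaded on the base's pins, flat on the deck.
- cover_plate_hole_big (a point): Centre of the cover plate's big hole, on its underside.
- cover_plate_hole_small (a point): Centre of the cover plate's small hole, on its underside.
- spare_plate: Bystander: shorter cavity plate for another filler, 40 mm wide (x), 116 mm long (y), 12 mm thick, with 2 x 4 cavities, holes only 86 mm apart (they do not fit these pins) and a 20 x 12 mm tab at its +y end. Origin at the middle of its underside. Loose, flat on the bench; leave it.
- jar_a: Bystander: small white jar, 40 mm diameter, 45 mm high, standing on the bench beside the cavity plate. Origin at the centre of its underside.
- jar_b: Bystander: the same kind of jar beside the spare plate. Origin at the centre of its underside.
- bottle: Bystander: tall amber bottle, 60 mm diameter, 150 mm high, standing on the bench beyond the base. Origin at the centre of its underside.
Not all that is in view belongs to the job. What is shaped like the base but green is not meant. Leave any purple look-alike of the cavity_plate alone.

How it is judged (in metres and radians):
On the way, in this order (a step that is already met when the one before it is completed fails the run):
1. the cover plate is off the pins and lies flat on the bench, let go (height (world z) of cover_plate below 0.006 m and angle between cover_plate's own z axis and vertical below 0.08 rad and contact force between the fingers and cover_plate below 0.2 N), for 0.1 s.
2. the cavity plate is on both pins, flat on the deck (horizontal distance between cavity_plate_hole_big and base_pin_big below 0.003 m and horizontal distance between cavity_plate_hole_small and base_pin_small below 0.003 m and z of cavity_plate in the frame of base below 0.0425 m and angle between cavity_plate's own z axis and vertical below 0.04 rad), for 0.2 s.
At the end, for the whole second after the job is handed in: Cavity plate on both pins, holes within 3 mm of the pin axes, upright way round and flat (0.04 rad) on the deck to within 2.5 mm; cover plate likewise on both pins, flat on top of the cavity plate to within 2.5 mm; both at rest (all of step 2 and horizontal distance between cover_plate_hole_big and base_pin_big below 0.003 m and horizontal distance between cover_plate_hole_small and base_pin_small below 0.003 m and z of cover_plate in the frame of base between 0.0495 and 0.0545 m and angle between cover_plate's own z axis and vertical below 0.04 rad and linear speed of each of cavity_plate, cover_plate below 0.02 m/s); the robot touches nothing.
It fails at once if the spare plate is shifted (20 mm) (distance of spare_plate from where it was at the start of the episode above 0.02 m).
It fails at once if jar beside the cavity plate is shifted (20 mm) or tipped (distance of jar_a from where it was at the start of the episode above 0.02 m or angle between jar_a's own z axis and vertical above 0.4 rad).
It fails at once if jar beside the spare plate is shifted (20 mm) or tipped (distance of jar_b from where it was at the start of the episode above 0.02 m or angle between jar_b's own z axis and vertical above 0.4 rad).
It fails at once if the tall bottle is shifted (20 mm) or tipped (distance of bottle from where it was at the start of the episode above 0.02 m or angle between bottle's own z axis and vertical above 0.4 rad).
It also fails if it takes over 72 s, if anything falls off the work surface, if the arm or the gripper's body presses on something with over 40 N, if the wrist force passes 120 N, or if a joint passes its speed limit or range.

### The arm

A 6-joint arm with a two-finger parallel gripper is mounted at the origin on the work surface. World frame = base frame: x ahead of the robot, y to its left, z up, the work surface at z = 0. Lengths are in mm, angles in rad, forces in N, time in s.
With the tool pointing down it reaches from about 350 to 975 mm from the base axis. Payload 7.1 kg.
Tool frame: the origin (TCP) lies at the very end of the fingers, on their centre line; the grasp point (between the pads) lies 19 mm behind it (ctrl.pinch_z is the z of the grasp point in the tool frame, in mm); z points along the fingers, y is the direction in which the jaws open and shut (so a half turn about z gives the same grasp; the last joint's range is limited). The gripper opens to 88 mm and grips with 3 to 60 N. Pads are 20 mm wide; open, the fingers measure 115 mm over their backs; the gripper's body (75 mm by 178 mm) begins 61 mm behind the grasp point.
Start: joints at [-1.235, 0.423, 1.63, -0, 1.089, -0.019], TCP at [217.143, -586.049, 186.975] pointing down, gripper open.
Joint ranges: [-3, 3], [-0.9, 2.11], [0.09, 2.58], [-1.31, 4.45], [0.11, 2.69], [-2.54, 2.54]. Speed limits (rad/s): [2.39, 2.39, 3.01, 3.14, 3.14, 3.14].

### API

Orientations are given as a rotation vector (axis times angle).
In Python, from workcell import get_obs, optics, ctrl gives the robot as it stands.
- The arm moves only by the shell command python3 -m jog 'ROWS'. ROWS is a JSON object of lists of equal length, an entry for each row: "delta_rot": the turn, a rotation vector about the tool's x, y, z in rad, a list of three; "translation": the shift along the tool's x, y, z in mm, a list of three; "hand": the opening, from -1 (shut) to 1 (fully open). In form: {"delta_rot": [[rx, ry, rz], ...], "translation": [[x, y, z], ...], "hand": [hand, ...]}. A call has 1 to 5 rows; each row is the pose to reach, as a shift and turn from the pose commanded when the call began, along the tool's axes at that moment; what a row does not reach only later rows make up. A row lasts 1/10 s, in which the tool goes at most 50 mm and 8.59 degrees, less where a joint would pass 70% of its speed; a pose out of reach is approached as far as the arm can. A call with a gripper value outside its range is refused whole. The fingers move at their own pace and stop on an object; the grip force is fixed at half the most. Time passes only in rows, so rows that repeat a pose let the fingers close. It gives the time, the measured TCP pose, the force and the opening at its end, in the units of the state.
- get_obs(): the state, without advancing time (a new reading comes with each control period).
- optics.get_image(name): name is "scene" or "side" or "wrist"; returns the picture (384x512x3 uint8, red, green, blue); there is no depth.
- optics.calibration(name): a dict with "intrinsics" (3x3 intrinsics, pixels), "cam_to_world" (4x4, takes a point from camera to world coordinates). Camera axes: x right, y up, looking along -z (the intrinsics and any distortion apply to the point x, -y, -z); pixel columns grow to the right and rows downward; lengths in mm; the calibration is good to about 2 mm. A picture is of the moment at which its call begins: read the wrist's pose just before it. calibration takes no time and is no camera call; for the wrist camera it gives the pose at the moment of the call.
- ctrl.close_job(): hands the job in, once; it reports no verdict.
The state is a dict: "t": time; "qpos": joint angles; "qvel": joint speeds; "joint_torque": joint torques, N m; "ee_pos": TCP position; "orientation": TCP orientation; "ft_force": force on the tool from outside, world axes, zero at the start; "moment": the same for the moment, N m; "width": finger opening in mm.
Only numpy, scipy, OpenCV 4.12 (cv2) and the standard library are available. Lean on these libraries where they do the work, as an engineer would, in place of code of your own. Each camera call takes 0.05 s, during which the arm holds its last target. There are 200 camera calls.

## Working session

There is one attempt and no reset: what is moved stays moved. The work goes in short steps, Python scripts to look and compute and a shell command to move; the robot and the scene stay as the last step left them, time stands still between calls to the robot, and variables do not carry over. Pictures are saved under pics/ and viewed, about 8 in all and at most 12, crops included, and the job is handed in when it is done.

```bash
mkdir -p pics; ls; python3 - <<'E'
from workcell import get_obs, optics, ctrl
import cv2, numpy as np
o=get_obs(); print({k:np.round(v,3) for k,v in o.items()}, ctrl.pinch_z)
for n in ["scene","side","wrist"]:
    c=optics.calibration(n); print(n,np.round(c["intrinsics"],1).tolist(),np.round(c["cam_to_world"],3).tolist(),[k for k in c])
    im=optics.get_image(n); cv2.imwrite(f"pics/{n}0.png",cv2.cvtColor(im,cv2.COLOR_RGB2BGR))
a=cv2.imread("pics/scene0.png");b=cv2.imread("pics/side0.png")
E
```

```text
pics
{'t': np.float64(0.0), 'qpos': array([-1.235,  0.424,  1.631,  0.   ,  1.089, -0.019]), 'qvel': array([ 0.001,  0.001, -0.001,  0.   , -0.001,  0.001]), 'joint_torque': array([ 1.0000e-03, -5.4463e+01, -2.7367e+01,  6.4000e-02,  2.3000e-02,
       -0.0000e+00]), 'ee_pos': array([ 216.955, -585.478,  186.193]), 'orientation': array([-3.091, -0.554,  0.   ]), 'ft_force': array([-0.923,  0.068, -0.733]), 'moment': array([ 0.05 ,  0.017, -0.014]), 'width': np.float64(87.654)} -18.700000000000003
scene [[454.6, 0.0, 259.6], [0.0, 454.6, 186.5], [0.0, 0.0, 1.0]] [[0.245, -0.739, 0.628, 1269.043], [0.969, 0.193, -0.151, -200.2], [-0.01, 0.646, 0.764, 977.162], [0.0, 0.0, 0.0, 1.0]] ['intrinsics', 'cam_to_world']
side [[404.0, 0.0, 259.3], [0.0, 404.0, 189.8], [0.0, 0.0, 1.0]] [[-0.976, 0.133, -0.172, 331.325], [-0.218, -0.635, 0.741, 801.961], [-0.01, 0.761, 0.649, 783.333], [0.0, 0.0, 0.0, 1.0]] ['intrinsics', 'cam_to_world']
wrist [[281.5, 0.0, 252.4], [0.0, 281.5, 189.3], [0.0, 0.0, 1.0]] [[0.348, 0.898, 0.27, 290.599], [-0.938, 0.333, 0.099, -558.113], [-0.001, -0.288, 0.958, 383.86], [0.0, 0.0, 0.0, 1.0]] ['intrinsics', 'cam_to_world']
```

View pics/scene0.png

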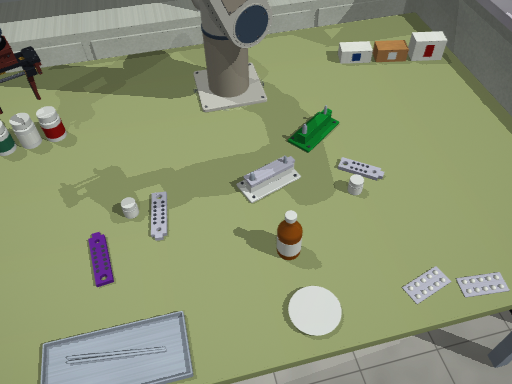

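View pics/side0.png

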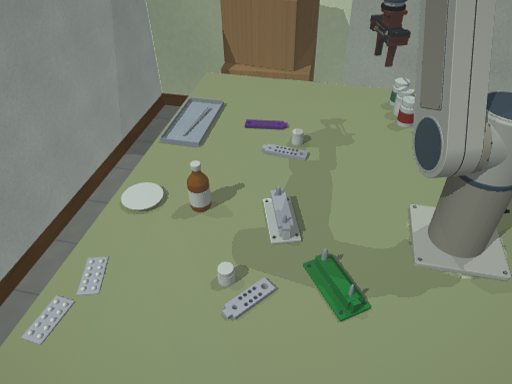

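The white base is at scene (268,178), the six-row cavity plate at (159,214) with its tab towards (158,236), jar_a at (130,208), and the spare at (360,168) with jar_b at (357,185). I'll get coarse positions from these.

```bash
cat > h.py <<'E'
import numpy as np, cv2, sys
from scipy.spatial.transform import Rotation as R
from workcell import get_obs, optics, ctrl
F=np.diag([1.,-1,-1])
def ray(c,uv,z):
    K,T=c["intrinsics"],c["cam_to_world"]
    d=T[:3,:3]@F@np.linalg.inv(K)@np.array([*uv,1.]); p=T[:3,3]
    return p+d*(z-p[2])/d[2]
def proj(c,P):
    K,T=c["intrinsics"],c["cam_to_world"]
    q=K@F@T[:3,:3].T@(np.asarray(P,float)-T[:3,3]); return q[:2]/q[2]
def pose():
    o=get_obs(); return o["ee_pos"],R.from_rotvec(o["orientation"])
def go(p,yjaw=None):
    """shift in tool axes to world TCP p; turn so tool y lies along world angle yjaw (rad, mod pi), tool down"""
    e,r=pose(); t=r.inv().apply(np.asarray(p,float)-e); out=[np.round(t,1).tolist()]
    if yjaw is not None:
        best=None
        for k in (0,np.pi):
            a=yjaw+k; y=np.array([np.cos(a),np.sin(a),0]); z=np.array([0,0,-1.]); x=np.cross(y,z)
            d=(r.inv()*R.from_matrix(np.c_[x,y,z])).as_rotvec()
            if best is None or np.linalg.norm(d)<np.linalg.norm(best): best=d
        out.append(np.round(best,3).tolist())
    print("t,rot:",out, "q6",round(get_obs()["qpos"][5],2)); return out
def snap(n,f=None):
    c=optics.calibration(n); im=cv2.cvtColor(optics.get_image(n),cv2.COLOR_RGB2BGR)
    if f: cv2.imwrite("pics/"+f+".png",im)
    return c,im
E
python3 - <<'E'
from h import *
s=optics.calibration("scene");d=optics.calibration("side")
for n,a,z in [("base",(268,172),50),("cav",(159,214),12),("tab",(158,236),12),("far",(160,194),12),("spare",(360,168),12),("jarA",(130,201),45),("bottle",(291,215),150),("purple",(100,258),10)]:
    print(n,ray(s,a,z).round())
for n,a,z in [("base",(284,212),50),("cav",(285,152),12),("jarA",(298,133),45),("bottle",(196,165),150)]: print(n,ray(d,a,z).round())
A=cv2.imread("pics/scene0.png")[140:250,100:320];B=cv2.imread("pics/side0.png")[120:250,180:340]
A=cv2.resize(A,None,fx=3.6,fy=3.6,interpolation=3)[:, :792]
B=cv2.resize(B,None,fx=3.6,fy=3.6,interpolation=3)
cv2.imwrite("pics/cropA.png",A)
e,r=pose(); print(r.as_matrix().round(2))
c=optics.calibration("wrist"); print((r.inv().apply(c["cam_to_world"][:3,3]-e)).round(1),(r.inv().as_matrix()@c["cam_to_world"][:3,:3]).round(3))
E
```

```text
base [462.  19.  50.]
cav [ 501. -291.   12.]
tab [ 570. -301.   12.]
far [ 432. -281.   12.]
spare [481. 287.  12.]
jarA [ 465. -357.   45.]
bottle [689.  12. 150.]
purple [ 598. -447.   10.]
base [443.  38.  50.]
cav [ 495. -285.   12.]
jarA [ 464. -357.   45.]
bottle [683.  15. 150.]
[[ 0.94  0.35 -0.  ]
 [ 0.35 -0.94  0.  ]
 [ 0.   -0.   -1.  ]]
[  78.6   -0.4 -197.6] [[ 0.001  0.958  0.288]
 [ 1.    -0.    -0.001]
 [-0.001  0.288 -0.958]]
```

View pics/cropA.png

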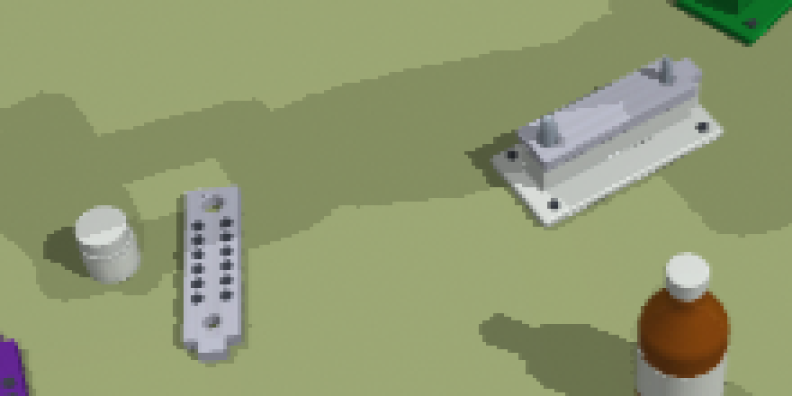

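```bash
python3 - <<'E'
from h import *
s=optics.calibration("scene")
a=ray(s,(251.9,172.5),73);b=ray(s,(285,156.7),73);d=b-a
print(a.round(),b.round(),np.linalg.norm(d),np.degrees(np.arctan2(d[1],d[0])))
m=(a+b)/2; yj=np.arctan2(d[1],d[0])+np.pi/2
go([m[0],m[1],187],yj)
E
```

```text
[473. -29.  73.] [439.  73.  73.] 107.44801315829535 108.3095545227783
t,rot: [[435.2, -486.8, -0.1], [-0.001, -0.001, -1.536]] q6 -0.02
```

```bash
python3 -m jog '{"delta_rot":[[0,0,-0.75],[0,0,-0.75],[0,0,-0.75],[0,0,-0.75],[0,0,-0.75]],"translation":[[218,-243,0],[218,-243,0],[218,-243,0],[218,-243,0],[218,-243,0]],"hand":[1,1,1,1,1]}'; python3 - <<'E'
from h import *
go([456,22,187],np.radians(198.3))
E
```

```text
t: 0.65
ee_pos: [309.2, -351.6, 186.8]
orientation: [-2.67, -1.656, -0.0]
ft_force: [0.7, 0.4, -0.7]
width: 88.2
t,rot: [[399.9, -34.5, -0.1], [-0.0, -0.0, -0.78]] q6 -0.41
```

```bash
python3 -m jog '{"delta_rot":[[0,0,-0.78],[0,0,-0.78],[0,0,-0.78],[0,0,-0.78],[0,0,-0.78]],"translation":[[400,-34,0],[400,-34,0],[400,-34,0],[400,-34,0],[400,-34,0]],"hand":[1,1,1,1,1]}'; python3 - <<'E'
from h import *
go([456,22,187],np.radians(198.3))
E
```

```text
t: 1.15
ee_pos: [402.4, -119.6, 187.1]
orientation: [1.877, 2.519, 0.0]
ft_force: [1.0, -0.5, 0.3]
width: 87.3
t,rot: [[120.3, 91.9, 0.1], [0.0, 0.0, -0.029]] q6 -0.61
```

```bash
python3 -m jog '{"delta_rot":[[0,0,-0.03],[0,0,-0.03],[0,0,-0.03],[0,0,-0.03],[0,0,-0.03]],"translation":[[120,92,0],[120,92,0],[120,92,0],[120,92,0],[120,92,0]],"hand":[1,1,1,1,1]}'; python3 - <<'E'
from h import *
c,im=snap("wrist","w1"); np.save("pics/w1.npy",c["cam_to_world"]); go([456,22,187],np.radians(198.3))
for P in [(473,-29,73),(439,73,73)]: print(proj(c,P).round())
E
```

```text
t: 1.65
ee_pos: [456.5, 20.5, 186.7]
orientation: [-1.842, -2.544, 0.001]
ft_force: [0.3, -0.5, -0.3]
width: 87.5
t,rot: [[2.5, 0.7, -0.4], [-0.001, 0.0, -0.004]] q6 -0.3
[253. 220.]
[253. 128.]
```

View pics/w1.png

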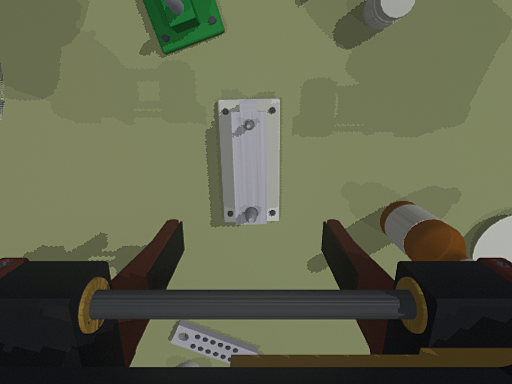

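Wrist view: small pin at about (250,124), big pin at (251,215). The foot spans (218–281, 98–223) and the cavity plate is at the bottom, around (215,340). I'll enlarge this.

```bash
python3 - <<'E'
import cv2
a=cv2.imread("pics/w1.png")
c=cv2.resize(a[88:236,200:300],None,fx=4,fy=4,interpolation=cv2.INTER_CUBIC)
cv2.imwrite("pics/w1c.png",c)
E
```

```text
(no output)
```

View pics/w1c.png

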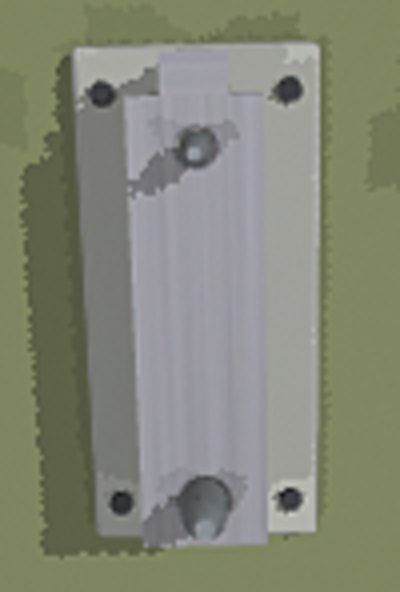

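```bash
cat > fit.py <<'E'
from h import *
from scipy.optimize import least_squares
def fit(c,uv,P,x0,z=0):
    P=np.array(P,float);uv=np.array(uv,float)
    def f(q):
        cs,sn=np.cos(q[2]),np.sin(q[2])
        W=[(q[0]+cs*a-sn*b,q[1]+sn*a+cs*b,h+z) for a,b,h in P]
        return (np.array([proj(c,w) for w in W])-uv).ravel()
    s=least_squares(f,x0,x_scale=[10,10,.1]); print(s.x.round(2),"yaw deg",np.degrees(s.x[2]).round(2)); print(s.fun.reshape(-1,2).round(1).tolist()); return s.x
E
python3 - <<'E'
from fit import *
c=optics.calibration("wrist"); c["cam_to_world"]=np.load("pics/w1.npy")
f=lambda l:[(u/4+200-.375,v/4+88-.375) for u,v in l]
foot=f([(74,46),(319,42),(316,532),(98,535)]);fp=[(-40,85,10),(40,85,10),(40,-85,10),(-40,-85,10)]
cov=f([(125,97),(267,94),(145,547),(267,545)]);cp=[(-20,70,50),(20,70,50),(-20,-70,50),(20,-70,50)]
pin=f([(198,150),(206,524)]);pp=[(0,55,73),(0,-55,73)]
x0=[456,22,.32]
b=fit(c,foot,fp,x0);fit(c,cov,cp,x0);fit(c,pin,pp,x0)
q=fit(c,foot+cov+pin,fp+cp+pp,x0)
go([q[0],q[1],100],q[2])
s=optics.calibration("side"); R2=lambda a,b:(q[0]+np.cos(q[2])*a-np.sin(q[2])*b,q[1]+np.sin(q[2])*a+np.cos(q[2])*b,73)
print("side pins",proj(s,R2(0,55)),proj(s,R2(0,-55)),"scene",proj(optics.calibration("scene"),R2(0,55)),proj(optics.calibration("scene"),R2(0,-55)))
E
```

```text
[4.5227e+02 2.1720e+01 3.4000e-01] yaw deg 19.26
[[-1.0, -0.6], [1.0, -0.9], [0.5, 0.9], [-0.6, 1.1]]
[4.5255e+02 2.1140e+01 3.4000e-01] yaw deg 19.32
[[0.3, -0.1], [-0.3, -0.0], [-0.3, 0.1], [0.3, 0.0]]
[4.5245e+02 2.2920e+01 3.4000e-01] yaw deg 19.28
[[-0.0, -0.4], [0.0, 0.5]]
[4.5243e+02 2.1760e+01 3.4000e-01] yaw deg 19.29
[[-0.9, -0.6], [1.1, -0.9], [0.7, 0.9], [-0.4, 1.1], [0.4, -0.6], [-0.2, -0.6], [-0.2, -0.4], [0.3, -0.4], [-0.4, 0.7], [-0.3, 1.3]]
t,rot: [[3.4, -2.7, 86.6], [-0.001, 0.0, -0.021]] q6 -0.3
side pins [285.26772463 215.3898402 ] [278.59070109 187.50893122] scene [284.72098939 155.42621926] [251.26415559 171.96553165]
```

```bash
python3 -m jog '{"delta_rot":[[0,0,-0.021],[0,0,-0.021],[0,0,-0.021],[0,0,-0.021],[0,0,-0.021]],"translation":[[3.4,-2.7,40],[3.4,-2.7,80],[3.4,-2.7,120],[3.4,-2.7,145],[3.4,-2.7,145]],"hand":[1,1,1,1,1]}'; python3 - <<'E'
from h import *
go([452.5,21.5,26],np.radians(19.3))
E
```

```text
t: 2.2
ee_pos: [449.9, 20.1, 39.4]
orientation: [-1.82, -2.554, 0.007]
ft_force: [0.5, 0.0, -0.2]
width: 87.7
t,rot: [[0.5, 3.1, 13.4], [-0.007, -0.002, -0.005]] q6 -0.31
```

```bash
python3 -m jog '{"delta_rot":[[0,0,0],[0,0,0],[0,0,0]],"translation":[[0,1,13.5],[0,1,13.5],[0,1,13.5]],"hand":[1,1,1]}'; python3 - <<'E'
from h import *
go([452.5,21.5,26],np.radians(19.3))
E
python3 -m jog '{"delta_rot":[[0,0,0],[0,0,0],[0,0,0],[0,0,0],[0,0,0]],"translation":[[0,0,0],[0,0,0],[0,0,0],[0,0,0],[0,0,0]],"hand":[-1,-1,-1,-1,-1]}';python3 -m jog '{"delta_rot":[[0,0,0],[0,0,0],[0,0,0],[0,0,0]],"translation":[[0,0,0],[0,0,0],[0,0,0],[0,0,0]],"hand":[-1,-1,-1,-1]}'; python3 -c "
from h import *
go([452.5,21.5,26],np.radians(19.3))"
```

```text
t: 2.5
ee_pos: [454.5, 21.4, 29.6]
orientation: [1.821, 2.559, 0.001]
ft_force: [1.3, -0.7, -0.2]
width: 87.7
t,rot: [[0.7, -1.8, 3.6], [0.001, 0.0, -0.003]] q6 -0.31
t: 3.0
ee_pos: [454.1, 22.3, 28.6]
orientation: [1.82, 2.561, 0.0]
ft_force: [-0.1, -0.3, 0.1]
width: 51.4
t: 3.4
ee_pos: [454.0, 22.2, 28.4]
orientation: [-1.82, -2.561, 0.0]
ft_force: [0.7, 0.2, 1.2]
width: 19.2
t,rot: [[-0.2, -1.7, 2.4], [-0.0, -0.0, -0.002]] q6 -0.31
```

```bash
python3 - <<'E'
from h import *
c,im=snap("wrist"); _,s=snap("scene");_,d=snap("side")
r=lambda a,k:cv2.resize(a,None,fx=k,fy=k,interpolation=cv2.INTER_CUBIC)
A=r(s[100:220,200:330],3);B=r(d[140:260,220:350],3)
top=np.hstack([A,B]); w=cv2.resize(im[140:384,:],(520,240)); bot=np.zeros((240,780,3),np.uint8);bot[:,:520]=w
cv2.imwrite("pics/g1.png",np.vstack([top,bot])); print(get_obs()["width"],get_obs()["t"])
E
```

```text
6.856323543899039 3.55
```

View pics/g1.png

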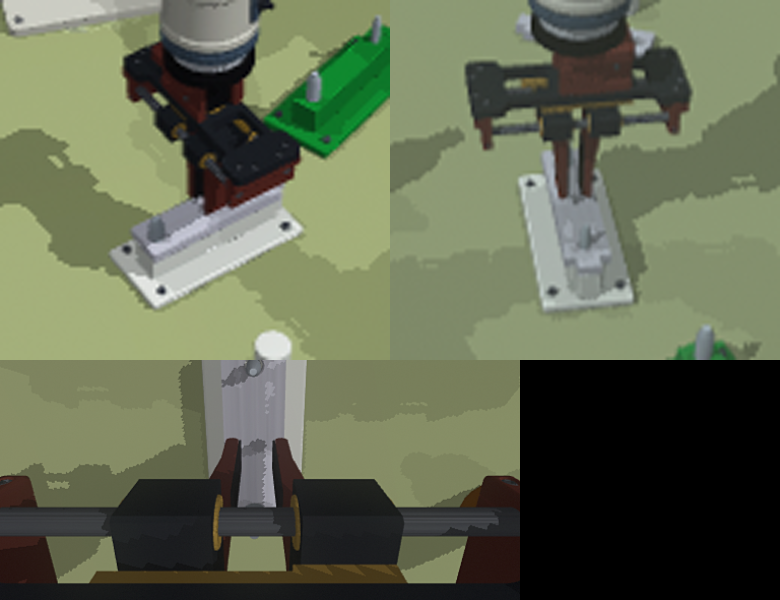

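```bash
python3 - <<'E'
from h import *
s=optics.calibration("scene");d=optics.calibration("side");w=optics.calibration("wrist")
print(w["cam_to_world"][:3,3], get_obs()["ee_pos"],get_obs()["ft_force"],get_obs()["qpos"].round(4))
for z in (28,50,60,70,90): print(z,[proj(c,(454,22,z)).round(1) for c in (s,d)], "crop scene",((proj(s,(454,22,z))-[200,100])*3).round(),"side",((proj(d,(454,22,z))-[220,140])*3+[390,0]).round())
E
```

```text
[427.12709345  97.25913232 226.02398689] [454.0594629   22.20403284  28.444076  ] [ 0.47590397 -1.01148944  0.246765  ] [ 0.0227  0.4532  2.0927  0.      0.5957 -0.3124]
28 [array([268.4, 175. ]), array([280.8, 213.3])] crop scene [205. 225.] side [572. 220.]
50 [array([268.4, 169.7]), array([281. , 207.3])] crop scene [205. 209.] side [573. 202.]
60 [array([268.5, 167.2]), array([281.1, 204.5])] crop scene [205. 202.] side [573. 194.]
70 [array([268.5, 164.7]), array([281.2, 201.7])] crop scene [205. 194.] side [573. 185.]
90 [array([268.5, 159.6]), array([281.4, 196. ])] crop scene [206. 179.] side [574. 168.]
```

The fingers closed above the plate: the pictures put their tips near z≈50–55, while the state says 28. I'll probe downwards gently to measure the height offset.

```bash
python3 -m jog '{"delta_rot":[[0,0,0],[0,0,0],[0,0,0],[0,0,0]],"translation":[[0,0,1],[0,0,2],[0,0,3],[0,0,3]],"hand":[-1,-1,-1,-1]}'
```

```text
t: 3.95
ee_pos: [453.9, 22.2, 25.3]
orientation: [-1.82, -2.56, 0.0]
ft_force: [-0.6, -0.3, -0.3]
width: 0.1
```

```bash
python3 -m jog '{"delta_rot":[[0,0,0],[0,0,0],[0,0,0],[0,0,0]],"translation":[[0,0,1.5],[0,0,3],[0,0,4],[0,0,4]],"hand":[-1,-1,-1,-1]}'; python3 - <<'E'
from h import *
_,s=snap("scene");_,d=snap("side")
r=lambda a,k:cv2.resize(a,None,fx=k,fy=k,interpolation=cv2.INTER_CUBIC)
cv2.imwrite("pics/g2.png",np.hstack([r(s[140:210,220:310],4.4),r(d[170:240,240:330],4.4)]))
E
```

```text
t: 4.35
ee_pos: [453.9, 22.2, 21.3]
orientation: [-1.82, -2.56, 0.0]
ft_force: [-0.4, -0.3, 0.2]
width: 0.5
```

View pics/g2.png

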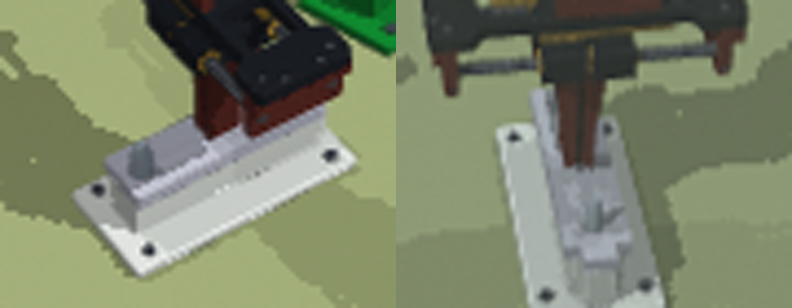

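```bash
python3 -m jog '{"delta_rot":[[0,0,0],[0,0,0],[0,0,0]],"translation":[[0,0,1],[0,0,1],[0,0,1]],"hand":[-1,-1,-1]}'; python3 -m jog '{"delta_rot":[[0,0,0],[0,0,0],[0,0,0]],"translation":[[0,0,1],[0,0,1],[0,0,1]],"hand":[-1,-1,-1]}'; python3 -m jog '{"delta_rot":[[0,0,0],[0,0,0],[0,0,0]],"translation":[[0,0,1],[0,0,1],[0,0,1]],"hand":[-1,-1,-1]}'
```

```text
t: 4.75
ee_pos: [454.0, 22.2, 20.5]
orientation: [-1.82, -2.561, 0.0]
ft_force: [-0.1, 0.7, 0.1]
width: 0.8
t: 5.05
ee_pos: [454.0, 22.2, 19.4]
orientation: [-1.82, -2.561, 0.0]
ft_force: [-0.3, 0.6, 0.2]
width: 0.6
t: 5.35
ee_pos: [454.0, 22.2, 18.4]
orientation: [-1.82, -2.561, 0.0]
ft_force: [0.5, -0.3, -0.0]
width: 0.4
```

```bash
for i in 1; do :; done; python3 -m jog '{"delta_rot":[[0,0,0],[0,0,0],[0,0,0]],"translation":[[0,0,1],[0,0,1.5],[0,0,1.5]],"hand":[-1,-1,-1]}' | grep -E 'pos|force'; python3 -m jog '{"delta_rot":[[0,0,0],[0,0,0],[0,0,0]],"translation":[[0,0,1],[0,0,1.5],[0,0,1.5]],"hand":[-1,-1,-1]}'| grep -E 'pos|force'; python3 - <<'E'
from h import *
c,im=snap("wrist"); _,d=snap("side");_,s=snap("scene")
r=lambda a,k:cv2.resize(a,None,fx=k,fy=k,interpolation=cv2.INTER_CUBIC)
a=np.zeros((600,720,3),np.uint8); a[:240,:360]=r(s[150:190,240:300],6);a[:240,360:]=r(d[180:220,250:310],6); w=r(im[200:370,150:350],2.1); a[240:240+w.shape[0],:w.shape[1]]=w
cv2.imwrite("pics/g3.png",a)
E
```

```text
ee_pos: [454.0, 22.2, 16.9]
ft_force: [-0.6, -0.3, 0.1]
ee_pos: [454.0, 22.2, 15.4]
ft_force: [1.0, 0.3, 0.1]
```

View pics/g3.png

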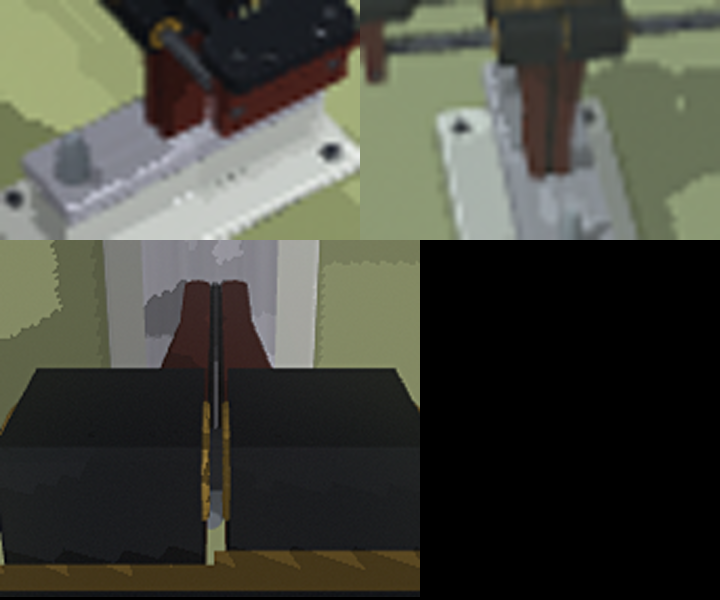

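The wrist view settles it. The visible finger ends always sit at row 220, even in free air, and 139 px for an 88 mm opening gives a depth of about 178 mm. So the real finger ends are about 35 mm short of the reported TCP. I'll keep probing until contact.

```bash
python3 -m jog '{"delta_rot":[[0,0,0],[0,0,0]],"translation":[[0,0,1],[0,0,1]],"hand":[-1,-1]}' | grep -E 'pos|force'; python3 -m jog '{"delta_rot":[[0,0,0],[0,0,0]],"translation":[[0,0,1],[0,0,1]],"hand":[-1,-1]}' | grep -E 'pos|force';python3 -m jog '{"delta_rot":[[0,0,0],[0,0,0]],"translation":[[0,0,1],[0,0,1]],"hand":[-1,-1]}' | grep -E 'pos|force';
```

```text
ee_pos: [454.2, 22.2, 14.7]
ft_force: [0.1, 1.1, 2.9]
ee_pos: [454.3, 22.2, 14.5]
ft_force: [-4.4, -0.4, 19.0]
ee_pos: [454.3, 22.2, 14.4]
ft_force: [-8.1, -0.0, 34.6]
```

Contact at reported z 14.8 with the plate top at 50, so the true fingertip z is the reported z + 35. Raise, open, regrasp with the tip at about 31 (reported −4).

```bash
python3 -m jog '{"delta_rot":[[0,0,0],[0,0,0],[0,0,0],[0,0,0],[0,0,0]],"translation":[[0,-1,-10],[0,-1,-20],[0,-1,-20],[0,-1,-20],[0,-1,-20]],"hand":[-1,1,1,1,1]}'; python3 -m jog '{"delta_rot":[[0,0,0],[0,0,0],[0,0,0],[0,0,0],[0,0,0]],"translation":[[0,0,0],[0,0,0],[0,0,0],[0,0,0],[0,0,0]],"hand":[1,1,1,1,1]}'; python3 -c "
from h import *
go([452.5,21.5,-6],np.radians(19.3))"
```

```text
t: 7.2
ee_pos: [453.0, 21.9, 32.2]
orientation: [-1.82, -2.56, 0.0]
ft_force: [-0.3, 0.5, -0.1]
width: 29.0
t: 7.7
ee_pos: [453.1, 21.9, 32.4]
orientation: [-1.82, -2.561, 0.0]
ft_force: [0.8, -0.2, -0.3]
width: 68.8
t,rot: [[-0.1, -0.7, 38.4], [-0.0, -0.0, -0.002]] q6 -0.31
```

```bash
python3 -m jog '{"delta_rot":[[0,0,0],[0,0,0],[0,0,0],[0,0,0],[0,0,0]],"translation":[[0,-0.7,10],[0,-0.7,25],[0,-0.7,38],[0,-0.7,38],[0,-0.7,38]],"hand":[1,1,1,1,1]}'; python3 -m jog '{"delta_rot":[[0,0,0],[0,0,0],[0,0,0],[0,0,0],[0,0,0]],"translation":[[0,0,0],[0,0,0],[0,0,0],[0,0,0],[0,0,0]],"hand":[-1,-1,-1,-1,-1]}';python3 -m jog '{"delta_rot":[[0,0,0],[0,0,0],[0,0,0],[0,0,0],[0,0,0]],"translation":[[0,0,0],[0,0,0],[0,0,0],[0,0,0],[0,0,0]],"hand":[-1,-1,-1,-1,-1]}'
```

```text
t: 8.2
ee_pos: [452.0, 21.6, -6.0]
orientation: [-1.819, -2.56, 0.001]
ft_force: [0.2, 0.2, 0.0]
width: 88.0
t: 8.7
ee_pos: [452.6, 21.7, -5.3]
orientation: [1.82, 2.56, 0.0]
ft_force: [-0.1, 0.7, -0.4]
width: 51.4
t: 9.2
ee_pos: [452.5, 21.6, -5.4]
orientation: [1.82, 2.561, 0.0]
ft_force: [0.6, 0.8, 2.6]
width: 39.5
```

```bash
python3 -m jog '{"delta_rot":[[0,0,0],[0,0,0],[0,0,0],[0,0,0],[0,0,0]],"translation":[[0,0,-10],[0,0,-25],[0,0,-40],[0,0,-60],[0,0,-60]],"hand":[-1,-1,-1,-1,-1]}'; python3 - <<'E'
from h import *
# tray target: cover centre (500,-150), same yaw
go([500,-155,58],np.radians(19.3))
c,im=snap("wrist","held1"); np.save("pics/held1.npy",c["cam_to_world"])
cv2.imwrite("pics/held1c.png",cv2.resize(im[60:260,150:350],None,fx=3,fy=3,interpolation=cv2.INTER_CUBIC))
E
```

```text
t: 9.7
ee_pos: [454.1, 21.7, 56.6]
orientation: [1.818, 2.558, 0.004]
ft_force: [0.2, 0.2, -0.9]
width: 39.5
t,rot: [[-182.0, -14.8, -1.2], [0.004, 0.001, -0.002]] q6 -0.31
```

View pics/held1c.png

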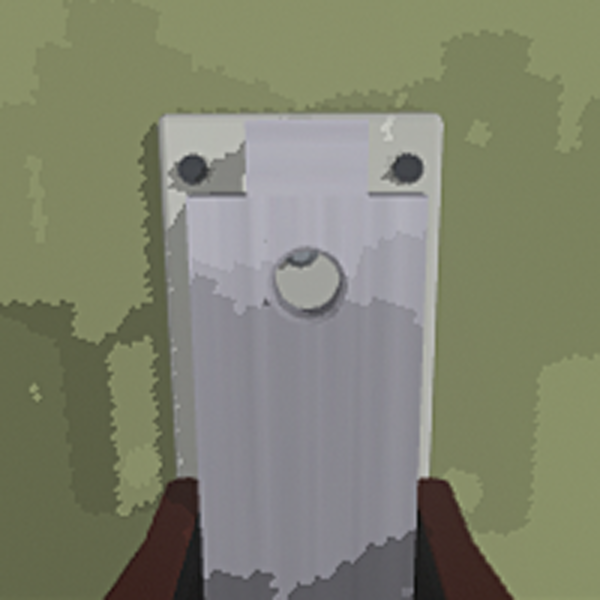

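Cover held level; its small hole is at wrist px (253,153.3). I'll carry it to about (560,−165), clear of everything.

```bash
python3 - <<'E'
from h import *
go([560,-165,58],np.radians(19.3))
o=optics.calibration("wrist"); e,r=pose(); 
c=dict(o); p=ray(c,(253,153.3),e[2]+55.4); print("hole in tool",r.inv().apply(p-e).round(2))
E
python3 -m jog '{"delta_rot":[[0,0,0],[0,0,0],[0,0,0],[0,0,0],[0,0,0]],"translation":[[-45,9,0],[-90,19,0],[-135,29,0],[-180,36,0],[-211,43,0]],"hand":[-1,-1,-1,-1,-1]}'; python3 - <<'E'
from h import *
go([560,-165,-33],np.radians(19.3))
E
```

```text
t,rot: [[-211.3, 39.2, -2.1], [0.003, 0.001, -0.002]] q6 -0.31
hole in tool [ 55.94  -0.38 -55.45]
t: 10.25
ee_pos: [563.0, -166.0, 53.3]
orientation: [-1.821, -2.559, 0.001]
ft_force: [0.3, -0.0, -0.9]
width: 40.0
t,rot: [[1.9, -2.5, 86.3], [-0.001, -0.0, -0.003]] q6 -0.64
```

```bash
python3 -m jog '{"delta_rot":[[0,0,0],[0,0,0],[0,0,0],[0,0,0],[0,0,0]],"translation":[[0,0,30],[0,0,55],[0,0,75],[0,0,82],[0,0,82]],"hand":[-1,-1,-1,-1,-1]}'; python3 -m jog '{"delta_rot":[[0,0,0],[0,0,0],[0,0,0],[0,0,0]],"translation":[[0,0,1],[0,0,2],[0,0,2.5],[0,0,2.5]],"hand":[-1,-1,-1,-1]}'
```

```text
t: 10.75
ee_pos: [561.0, -163.0, -29.2]
orientation: [-1.818, -2.558, 0.002]
ft_force: [0.6, -0.0, -0.8]
width: 39.8
t: 11.15
ee_pos: [562.9, -163.6, -29.4]
orientation: [1.819, 2.56, 0.001]
ft_force: [-0.3, 0.3, -0.6]
width: 39.4
```

```bash
python3 -m jog '{"delta_rot":[[0,0,0],[0,0,0],[0,0,0]],"translation":[[0,0,2],[0,0,3.5],[0,0,3.5]],"hand":[-1,-1,-1]}'; python3 -m jog '{"delta_rot":[[0,0,0],[0,0,0],[0,0,0],[0,0,0],[0,0,0]],"translation":[[0,0,0],[0,0,0],[0,0,0],[0,0,0],[0,0,0]],"hand":[0.5,0.5,0.5,0.5,0.5]}'; python3 -m jog '{"delta_rot":[[0,0,0],[0,0,0],[0,0,0],[0,0,0],[0,0,0]],"translation":[[0,0,-30],[0,0,-70],[0,0,-115],[0,0,-160],[0,0,-200]],"hand":[0.5,0.5,0.5,0.5,0.5]}'; python3 - <<'E'
from h import *
c,im=snap("wrist","w2"); np.save("pics/w2.npy",c["cam_to_world"])
s=optics.calibration("scene")
f=lambda u,v:(100+u/3.6-.36,140+v/3.6-.36)
b=ray(s,f(213,203),12);a=ray(s,f(212,322),12);d=a-b;print(b.round(),a.round(),np.linalg.norm(d),np.degrees(np.arctan2(d[1],d[0])))
m=(a+b)/2; go([*m[:2],150],np.arctan2(d[1],d[0])+np.pi/2)
e,r=pose();print(e)
E
```

```text
t: 11.45
ee_pos: [562.3, -163.4, -33.7]
orientation: [-1.82, -2.56, 0.0]
ft_force: [0.6, 0.7, -1.1]
width: 39.5
t: 11.95
ee_pos: [562.5, -163.5, -33.5]
orientation: [1.82, 2.561, 0.0]
ft_force: [0.3, -0.7, 0.3]
width: 65.5
t: 12.45
ee_pos: [562.5, -163.5, 168.8]
orientation: [1.819, 2.56, 0.001]
ft_force: [-0.0, 0.7, -0.6]
width: 66.2
[ 439. -285.   12.] [ 549. -297.   12.] 111.03249670976649 -6.412168335939119
t,rot: [[-95.1, -110.0, 25.0], [0.004, 0.01, -1.124]] q6 -0.64
[ 566.24116067 -164.6499564   175.34604317]
```

View pics/w2.png

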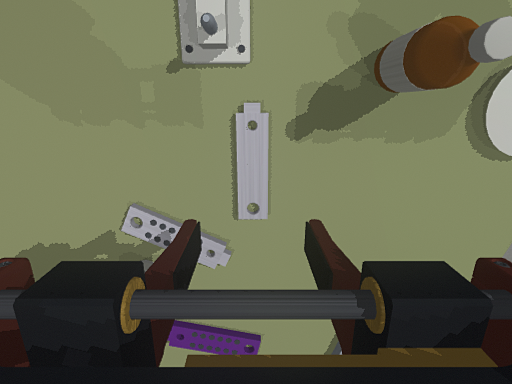

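Cover lies flat at (252,165). Cavity plate is at (178,237), partly behind a finger at its right end; the purple look-alike is below. I'll refine the plate pose from this image.

```bash
cat > holes.py <<'E'
from fit import *
def blobs(im,show=True):
    """holes inside grey plates: child contours"""
    I=im.astype(int); g=((I[...,0]>I[...,1]-6)&(I.max(2)>90)).astype(np.uint8)
    cs,h=cv2.findContours(g,cv2.RETR_CCOMP,cv2.CHAIN_APPROX_NONE); out=[]
    for k,c in enumerate(cs):
        if h[0][k][3]>=0 and cv2.contourArea(c)>12:
            m=cv2.moments(c); out.append((m["m10"]/m["m00"],m["m01"]/m["m00"],m["m00"]))
        elif cv2.contourArea(c)>800 and show:
            r=cv2.minAreaRect(c); print("rect",[np.round(x,1) for x in r])
    return out
E
python3 - <<'E'
from holes import *
c=optics.calibration("wrist"); c["cam_to_world"]=np.load("pics/w2.npy")
im=cv2.imread("pics/w2.png")
for u,v,a in blobs(im): print(round(u,1),round(v,1),a,ray(c,(u,v),6).round(1))
E
```

```text
rect [array([213.5, 342.8]), array([91.3, 21. ]), np.float64(10.0)]
rect [array([151. , 226.7]), array([54.9, 30.4]), np.float64(23.0)]
rect [array([252. , 160.5]), array([115.,  32.]), np.float64(90.0)]
rect [array([209. ,  31.5]), array([65., 60.]), np.float64(88.1)]
225.8 350.4 27.5 [ 620.8 -462.3    6. ]
217.2 349.0 28.0 [ 606.9 -464.     6. ]
209.0 347.5 28.0 [ 593.5 -465.5    6. ]
248.6 348.4 77.0 [ 654.4 -446.4    6. ]
200.4 346.1 30.5 [ 579.7 -467.4    6. ]
192.0 344.6 29.0 [ 566.1 -468.8    6. ]
236.8 341.4 27.5 [ 631.9 -439.2    6. ]
228.1 340.0 29.0 [ 618.  -441.1    6. ]
219.7 338.6 29.5 [ 604.5 -442.9    6. ]
211.4 337.0 32.0 [ 591.1 -444.1    6. ]
202.6 335.7 28.0 [ 577.1 -446.2    6. ]
180.2 336.6 42.5 [ 544.  -459.6    6. ]
194.2 334.1 29.5 [ 563.6 -447.6    6. ]
211.0 252.2 36.0 [ 546.9 -299.7    6. ]
157.0 238.7 39.0 [ 468.6 -304.3    6. ]
147.6 235.0 33.0 [ 454.8 -302.9    6. ]
171.5 230.0 34.0 [ 484.6 -284.5    6. ]
162.3 226.1 31.5 [ 471.1 -283.     6. ]
153.0 222.2 35.5 [ 457.4 -281.4    6. ]
137.7 220.9 69.0 [ 437.  -286.4    6. ]
490.2 125.6 16.5 [825.7 -14.4   6. ]
252.8 207.4 105.0 [ 580.8 -215.3    6. ]
251.9 124.9 81.5 [ 543.5 -111.9    6. ]
496.0 23.2 18.0 [768.2  85.9   6. ]
214.9 59.3 30.0 [477.8 -55.2   6. ]
193.1 54.8 32.0 [452.3 -59.    6. ]
225.9 55.8 48.5 [488.8 -47.3   6. ]
189.0 48.4 67.5 [446. -54.   6.]
217.3 36.8 296.0 [473.4 -31.6   6. ]
221.0 16.3 12.5 [471.3 -10.4   6. ]
204.4 24.8 201.5 [456.  -24.8   6. ]
```

```bash
python3 - <<'E'
from h import *
go([502,-294.2,90])
E
python3 -m jog '{"delta_rot":[[0,0,0.7],[0,0,0.7],[0,0,0.7],[0,0,0.7],[0,0,0.7]],"translation":[[-40,-50,0],[-80,-90,0],[-100,-101,20],[-101,-101,40],[-101,-101,60]],"hand":[0.36,0.36,0.36,0.36,0.36]}' ; python3 -m jog '{"delta_rot":[[0,0,0.7],[0,0,0.7],[0,0,0.7],[0,0,0.7],[0,0,0.7]],"translation":[[0,0,0],[0,0,0],[0,0,0],[0,0,0],[0,0,0]],"hand":[0.36,0.36,0.36,0.36,0.36]}'; python3 - <<'E'
from h import *
go([502,-294.2,60],np.radians(83.1))
E
```

```text
t,rot: [[-100.7, -104.0, 85.1]] q6 -0.64
t: 13.0
ee_pos: [499.6, -293.7, 105.9]
orientation: [2.594, 1.77, 0.0]
ft_force: [0.0, 0.6, -0.3]
width: 59.8
t: 13.5
ee_pos: [500.1, -292.0, 106.2]
orientation: [-3.044, -0.777, 0.0]
ft_force: [0.4, -0.6, -0.7]
width: 59.9
t,rot: [[0.6, 2.8, 46.2], [-0.0, 0.0, 0.621]] q6 0.52
```

```bash
python3 -m jog '{"delta_rot":[[0,0,0.621],[0,0,0.621],[0,0,0.621],[0,0,0.621],[0,0,0.621]],"translation":[[0.6,2.8,10],[0.6,2.8,20],[0.6,2.8,30],[0.6,2.8,30],[0.6,2.8,30]],"hand":[0.36,0.36,0.36,0.36,0.36]}' ; python3 - <<'E'
from holes import *
go([502,-294.2,-33],np.radians(83.1))
c,im=snap("wrist","w3")
for u,v,a in blobs(im,False): 
    if 100<u<400 and v<260:print(round(u,1),round(v,1),a,ray(c,(u,v),12).round(1),ray(c,(u,v),6).round(1))
E
```

```text
t: 14.0
ee_pos: [501.8, -294.1, 75.9]
orientation: [-3.136, 0.184, 0.001]
ft_force: [-0.2, -0.3, -0.8]
width: 59.7
t,rot: [[0.3, 0.2, 108.9], [-0.0, 0.001, 0.003]] q6 1.14
251.5 247.9 140.0 [ 438.9 -285.8   12. ] [ 435.7 -285.4    6. ]
262.5 231.4 61.0 [ 456.2 -299.1   12. ] [ 453.3 -299.     6. ]
241.9 231.5 66.0 [ 458.5 -278.3   12. ] [ 455.7 -277.7    6. ]
241.6 219.2 60.5 [ 471.9 -279.8   12. ] [ 469.4 -279.2    6. ]
262.4 218.9 64.0 [ 469.8 -300.5   12. ] [ 467.2 -300.5    6. ]
262.6 206.4 64.5 [ 482.9 -302.1   12. ] [ 480.7 -302.1    6. ]
241.3 206.5 67.0 [ 485.3 -281.1   12. ] [ 483.2 -280.6    6. ]
262.6 193.3 68.0 [ 496.5 -303.5   12. ] [ 494.5 -303.5    6. ]
241.0 193.5 72.0 [ 498.7 -282.6   12. ] [ 496.9 -282.1    6. ]
262.7 179.9 71.0 [ 509.9 -305.    12. ] [ 508.3 -305.1    6. ]
240.7 180.0 73.0 [ 512.2 -284.1   12. ] [ 510.7 -283.7    6. ]
262.7 166.1 73.0 [ 523.3 -306.5   12. ] [ 522.  -306.6    6. ]
240.6 166.1 75.5 [ 525.7 -285.8   12. ] [ 524.5 -285.4    6. ]
251.0 142.8 131.0 [ 546.4 -298.1   12. ] [ 545.7 -298.     6. ]
156.4 115.3 296.0 [ 580.7 -216.6   12. ] [ 580.7 -214.6    6. ]
```

```bash
python3 -m jog '{"delta_rot":[[0,0,-0.006],[0,0,-0.006],[0,0,-0.006],[0,0,-0.006],[0,0,-0.006]],"translation":[[0,-0.6,30],[0,-0.6,60],[0,-0.6,85],[0,-0.6,100],[0,-0.6,103]],"hand":[0.36,0.36,0.36,0.36,0.36]}' ; python3 -m jog '{"delta_rot":[[0,0,0],[0,0,0],[0,0,0]],"translation":[[0,0,1],[0,0,2],[0,0,2]],"hand":[0.36,0.36,0.36]}'
```

```text
t: 14.55
ee_pos: [501.3, -293.1, -28.0]
orientation: [-3.136, 0.168, 0.004]
ft_force: [-0.9, 0.9, -0.3]
width: 59.9
t: 14.85
ee_pos: [503.0, -294.1, -27.5]
orientation: [3.136, -0.171, 0.003]
ft_force: [-0.3, -0.1, 0.3]
width: 59.6
```

```bash
python3 -m jog '{"delta_rot":[[0,0,0],[0,0,0],[0,0,0],[0,0,0]],"translation":[[0,0,2],[0,0,4],[0,0,5],[0,0,5]],"hand":[0.36,0.36,0.36,0.36]}' ; python3 -m jog '{"delta_rot":[[0,0,0],[0,0,0],[0,0,0],[0,0,0],[0,0,0]],"translation":[[0,0,0],[0,0,0],[0,0,0],[0,0,0],[0,0,0]],"hand":[-1,-1,-1,-1,-1]}';
```

```text
t: 15.25
ee_pos: [502.1, -293.6, -33.6]
orientation: [-3.137, 0.171, 0.0]
ft_force: [0.5, -0.5, 0.4]
width: 59.7
t: 15.75
ee_pos: [502.2, -293.6, -33.5]
orientation: [3.137, -0.171, 0.0]
ft_force: [-0.0, -0.9, 0.4]
width: 39.3
```

```bash
python3 -m jog '{"delta_rot":[[0,0,0],[0,0,0],[0,0,0],[0,0,0],[0,0,0]],"translation":[[0,0,-10],[0,0,-40],[0,0,-75],[0,0,-105],[0,0,-108]],"hand":[-1,-1,-1,-1,-1]}' ;python3 -m jog '{"delta_rot":[[0,0,0],[0,0,0]],"translation":[[0,0,0],[0,0,0]],"hand":[-1,-1]}' ; python3 - <<'E'
from holes import *
e,r=pose()
c,im=snap("wrist","w4")
for u,v,a in blobs(im,False): 
    if 150<u<350 and v<300:print(round(u,1),round(v,1),a,r.inv().apply(ray(c,(u,v),e[2]+33.5+12)-e).round(2))
# same routine on the held cover
im=cv2.imread("pics/held1.png"); print("cover")
for u,v,a in blobs(im,False):
    if 150<u<350 and v<300:print(round(u,1),round(v,1),a,r.inv().apply(ray(c,(u,v),e[2]+55.4)-e).round(2))
d=np.array([452.5,21.6,70])
go(d,np.radians(19.3))
E
```

```text
t: 16.25
ee_pos: [504.6, -295.1, 78.6]
orientation: [3.134, -0.171, 0.01]
ft_force: [0.4, -0.0, -1.9]
width: 39.6
t: 16.45
ee_pos: [501.2, -293.0, 73.2]
orientation: [-3.136, 0.171, 0.003]
ft_force: [-0.7, 1.3, -2.3]
width: 39.9
315.4 229.8 14.5 [  7.93  37.22 -45.55]
349.2 226.8 19.5 [  9.84  56.96 -45.57]
331.4 225.3 18.5 [ 10.81  46.4  -45.56]
337.1 221.5 16.5 [ 13.2   49.5  -45.57]
329.7 219.5 12.5 [ 14.5   45.08 -45.57]
313.3 207.5 69.5 [ 21.94  35.08 -45.58]
269.4 268.6 177.5 [-18.22  10.55 -45.47]
235.1 268.6 179.0 [-18.24 -10.55 -45.45]
269.8 249.0 181.5 [ -4.74  10.59 -45.5 ]
235.1 248.7 192.0 [ -4.58 -10.36 -45.48]
270.1 228.3 190.0 [  8.83  10.49 -45.53]
234.5 228.4 190.0 [  8.8  -10.47 -45.51]
270.6 206.8 199.0 [ 22.31  10.53 -45.55]
234.1 206.8 199.0 [ 22.29 -10.46 -45.53]
251.6 168.1 297.5 [ 45.04  -0.38 -45.59]
157.2 113.8 292.0 [ 73.94 -49.59 -45.6 ]
cover
257.1 161.4 40.0 [ 50.72   2.46 -55.5 ]
261.8 152.7 13.5 [ 55.22   4.79 -55.51]
247.8 147.0 13.5 [ 58.06  -2.3  -55.51]
291.5 180.1 198.0 [ 40.84  20.48 -55.5 ]
210.4 149.0 40.0 [ 57.05 -21.16 -55.49]
210.0 126.3 16.5 [ 68.28 -20.89 -55.52]
206.3 128.2 39.5 [ 67.37 -22.77 -55.51]
215.7 107.8 475.0 [ 77.07 -17.75 -55.54]
t,rot: [[-82.5, -307.4, 3.5], [0.0, 0.003, 1.125]] q6 1.13
```

```bash
python3 - <<'E'
import cv2
a=cv2.imread("pics/w4.png")
cv2.imwrite("pics/w4c.png",cv2.resize(a[40:260,140:360],None,fx=2.6,fy=2.6,interpolation=cv2.INTER_CUBIC))
E
```

```text
(no output)
```

View pics/w4c.png

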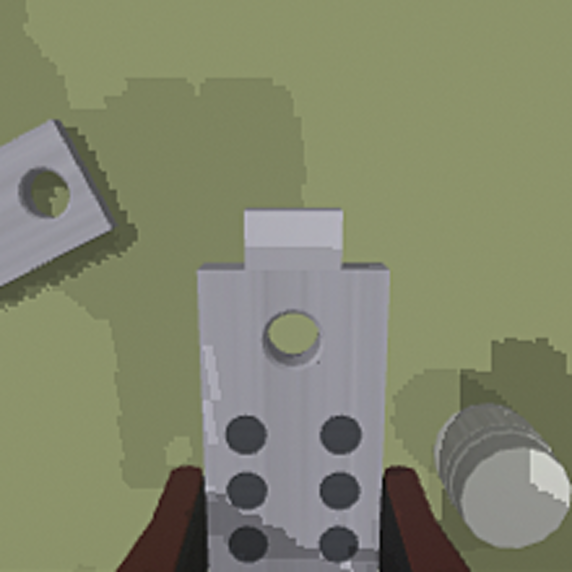

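Hole in the tool frame, full ellipse: cavity plate x≈44.1, cover reference x≈55.4, same y. So the TCP target above the pins is the reference + 11.3 mm along the base's y, about (448.8, 32.3).

```bash
python3 -m jog '{"delta_rot":[[0,0,-0.7],[0,0,-0.7],[0,0,-0.7],[0,0,-0.7],[0,0,-0.7]],"translation":[[-10,-30,-2],[-25,-70,-3],[-40,-110,-3],[-50,-150,-3],[-55,-180,-3]],"hand":[-1,-1,-1,-1,-1]}' ;python3 -m jog '{"delta_rot":[[0,0,-0.7],[0,0,-0.7],[0,0,-0.7],[0,0,-0.7],[0,0,-0.7]],"translation":[[0,0,0],[0,0,0],[0,0,0],[0,0,0],[0,0,0]],"hand":[-1,-1,-1,-1,-1]}' ; python3 - <<'E'
from h import *
go([448.8,32.3,70],np.radians(19.3))
E
```

```text
t: 17.0
ee_pos: [464.7, -106.4, 75.9]
orientation: [-3.001, -0.923, 0.005]
ft_force: [1.5, 0.3, -2.0]
width: 39.9
t: 17.5
ee_pos: [466.1, -108.4, 76.0]
orientation: [-2.502, -1.895, 0.003]
ft_force: [-0.4, 1.6, -3.0]
width: 39.6
t,rot: [[130.7, -54.7, 6.2], [-0.003, -0.001, -0.611]] q6 0.02
```

```bash
python3 -m jog '{"delta_rot":[[0,0,-0.61],[0,0,-0.61],[0,0,-0.61],[0,0,-0.61],[0,0,-0.61]],"translation":[[40,-16,0],[80,-33,0],[120,-50,0],[131,-55,0],[131,-55,0]],"hand":[-1,-1,-1,-1,-1]}' ;python3 -m jog '{"delta_rot":[[0,0,0],[0,0,0]],"translation":[[0,0,0],[0,0,0]],"hand":[-1,-1]}' ; python3 - <<'E'
from h import *
go([448.8,32.3,45],np.radians(19.3))
E
```

```text
t: 18.0
ee_pos: [449.1, 33.9, 76.3]
orientation: [-1.818, -2.559, 0.003]
ft_force: [0.3, 0.1, -1.6]
width: 39.9
t: 18.2
ee_pos: [450.4, 31.6, 77.0]
orientation: [-1.83, -2.552, 0.001]
ft_force: [0.4, -0.4, -2.4]
width: 39.6
t,rot: [[1.1, -1.2, 32.0], [-0.001, -0.0, -0.01]] q6 -0.28
```

```bash
python3 -m jog '{"delta_rot":[[0,0,-0.009],[0,0,-0.009],[0,0,-0.009],[0,0,-0.009],[0,0,-0.009]],"translation":[[1.1,-1.2,10],[1.1,-1.2,20],[1.1,-1.2,29],[1.1,-1.2,29],[1.1,-1.2,29]],"hand":[-1,-1,-1,-1,-1]}'; python3 -m jog '{"delta_rot":[[0,0,0],[0,0,0]],"translation":[[0,0,0],[0,0,0]],"hand":[-1,-1]}' ; python3 - <<'E'
from h import *
c,im=snap("wrist","w5"); go([448.8,32.3,-4],np.radians(19.3))
cv2.imwrite("pics/w5c.png",cv2.resize(im[60:260,150:350],None,fx=3,fy=3,interpolation=cv2.INTER_CUBIC))
E
```

```text
t: 18.7
ee_pos: [448.6, 32.9, 48.0]
orientation: [-1.815, -2.563, 0.001]
ft_force: [-1.0, 0.4, -1.0]
width: 39.9
t: 18.9
ee_pos: [449.3, 33.1, 48.8]
orientation: [1.815, 2.564, 0.001]
ft_force: [0.9, 0.4, -1.8]
width: 39.7
t,rot: [[-0.5, -0.8, 52.8], [0.001, 0.0, 0.002]] q6 -0.29
```

View pics/w5c.png

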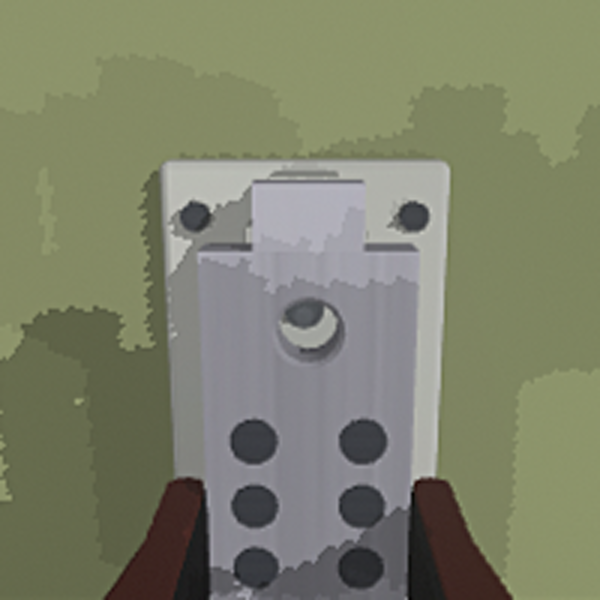

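Small pin's tip shows inside the hole: pin about crop (305,313), hole (310,330). I'll compare them numerically.

```bash
python3 - <<'E'
from h import *
c=optics.calibration("wrist"); e,r=pose()
f=lambda u,v:(150+u/3-.33,60+v/3-.33)
for n,uv,z in [("pin",(305,315),73),("hole",(310,330),e[2]+45.5),("corner L",(198,251),e[2]+45.5),("corner R",(418,250),e[2]+45.5)]:
    p=ray(c,f(*uv),z); print(n,p.round(1),r.inv().apply(p-e).round(1))
print("pin exp (ref)",r.inv().apply(np.array([452.5,21.6,73])+55.4*np.array([-.3305,.9438,0])-e).round(1))
E
```

```text
pin [433.6  73.7  73. ] [ 43.5  -1.3 -24.2]
hole [434.   75.6  94.3] [ 45.2  -0.3 -45.5]
corner L [410.2  82.5  94.3] [ 59.6 -20.4 -45.5]
corner R [447.3  95.8  94.3] [ 59.8  19.1 -45.5]
pin exp (ref) [ 43.5  -0.7 -24.2]
```

```bash
python3 -m jog '{"delta_rot":[[0,0,0],[0,0,0],[0,0,0],[0,0,0],[0,0,0]],"translation":[[-1,-0.8,3],[-1,-0.8,8],[-1,-0.8,13],[-1,-0.8,18],[-1,-0.8,18]],"hand":[-1,-1,-1,-1,-1]}'; python3 -m jog '{"delta_rot":[[0,0,0],[0,0,0],[0,0,0],[0,0,0],[0,0,0]],"translation":[[0,0,3],[0,0,6],[0,0,9],[0,0,12],[0,0,12]],"hand":[-1,-1,-1,-1,-1]}'
```

```text
t: 19.45
ee_pos: [447.9, 31.8, 29.6]
orientation: [-1.814, -2.563, 0.002]
ft_force: [0.0, -0.0, -2.6]
width: 39.8
t: 19.95
ee_pos: [448.3, 31.8, 18.1]
orientation: [-1.815, -2.564, 0.001]
ft_force: [-0.1, -0.2, -1.7]
width: 39.7
```

```bash
python3 -m jog '{"delta_rot":[[0,0,0],[0,0,0],[0,0,0],[0,0,0]],"translation":[[0,0,3],[0,0,6],[0,0,9],[0,0,9]],"hand":[-1,-1,-1,-1]}'; python3 -m jog '{"delta_rot":[[0,0,0],[0,0,0],[0,0,0]],"translation":[[0,0,1],[0,0,2],[0,0,2]],"hand":[-1,-1,-1]}'; python3 -m jog '{"delta_rot":[[0,0,0],[0,0,0],[0,0,0]],"translation":[[0,0,1],[0,0,1.5],[0,0,1.5]],"hand":[-1,-1,-1]}'
```

```text
t: 20.35
ee_pos: [448.3, 31.8, 9.1]
orientation: [-1.815, -2.564, 0.001]
ft_force: [0.8, 0.2, -2.0]
width: 39.6
t: 20.65
ee_pos: [448.5, 31.8, 7.4]
orientation: [-1.815, -2.564, 0.0]
ft_force: [0.5, -0.0, -2.4]
width: 39.7
t: 20.95
ee_pos: [448.7, 31.8, 6.4]
orientation: [1.815, 2.564, 0.0]
ft_force: [-0.7, 1.1, 6.0]
width: 39.6
```

```bash
python3 -m jog '{"delta_rot":[[0,0,0],[0,0,0],[0,0,0],[0,0,0],[0,0,0]],"translation":[[0,0,0],[0,0,0],[0,0,0],[0,0,0],[0,0,0]],"hand":[0.4,0.4,0.4,0.4,0.4]}'; python3 -m jog '{"delta_rot":[[0,0,0],[0,0,0],[0,0,0],[0,0,0],[0,0,0]],"translation":[[0,0,-30],[0,0,-70],[0,0,-110],[-40,0,-125],[-80,0,-125]],"hand":[0.4,0.4,0.4,0.4,0.4]}';python3 -m jog '{"delta_rot":[[0,0,0],[0,0,0]],"translation":[[0,0,0],[0,0,0]],"hand":[0.4,0.4]}'; python3 - <<'E'
from holes import *
e,r=pose(); print(e)
c,im=snap("wrist","w6")
for u,v,a in blobs(im,False):
    if 150<u<350 and v<300 and a>60:print(round(u,1),round(v,1),a,ray(c,(u,v),52).round(1))
go([562.3,-163.5,60],np.radians(19.6))
E
```

```text
t: 21.45
ee_pos: [448.6, 31.8, 5.9]
orientation: [-1.815, -2.564, 0.0]
ft_force: [0.2, -0.7, -0.2]
width: 61.7
t: 21.95
ee_pos: [477.4, -44.1, 134.0]
orientation: [1.808, 2.563, 0.004]
ft_force: [0.1, -0.3, -1.3]
width: 61.2
t: 22.15
ee_pos: [474.9, -44.2, 130.9]
orientation: [-1.817, -2.562, 0.0]
ft_force: [0.2, 0.6, 0.6]
width: 61.5
[474.93664959 -44.16815464 130.86426865]
226.9 177.0 64.0 [447.  -44.1  52. ]
249.7 170.3 100.0 [466.5 -29.9  52. ]
263.5 150.5 71.0 [472.8  -6.5  52. ]
242.1 150.5 71.0 [452.8 -13.5  52. ]
263.8 136.7 73.5 [468.4   6.2  52. ]
242.0 136.6 73.0 [448.4  -0.7  52. ]
263.8 122.3 78.0 [463.8  18.9  52. ]
241.8 122.2 75.5 [443.9  12.1  52. ]
241.6 107.8 79.0 [439.5  24.6  52. ]
263.9 107.8 80.0 [459.3  31.6  52. ]
263.9 92.5 85.5 [454.6  44.4  52. ]
241.4 92.6 83.0 [434.9  37.4  52. ]
264.1 76.9 84.5 [450.1  57.1  52. ]
241.1 77.0 84.5 [430.3  50.1  52. ]
251.4 53.7 86.0 [432.8  71.6  52. ]
t,rot: [[-142.4, 43.1, 70.5], [-0.001, -0.001, -0.004]] q6 -0.45
```

Cavity plate seated: its six rows span 67.5 mm at z=52 and are centred at (451.6,21.8), matching the base. Now the cover.

```bash
python3 -m jog '{"delta_rot":[[0,0,-0.004],[0,0,-0.004],[0,0,-0.004],[0,0,-0.004],[0,0,-0.004]],"translation":[[-50,15,0],[-95,30,20],[-142,43,40],[-142,43,65],[-142,43,75]],"hand":[0.4,0.4,0.4,0.4,0.4]}';python3 -m jog '{"delta_rot":[[0,0,0],[0,0,0]],"translation":[[0,0,0],[0,0,0]],"hand":[0.4,0.4]}'; python3 - <<'E'
from h import *
go([562.3,-163.5,-33],np.radians(19.6))
E
```

```text
t: 22.7
ee_pos: [561.4, -162.6, 52.9]
orientation: [-1.808, -2.564, 0.002]
ft_force: [-0.5, 0.5, -0.1]
width: 61.5
t: 22.9
ee_pos: [562.3, -161.8, 56.2]
orientation: [-1.807, -2.568, 0.0]
ft_force: [-0.6, 0.6, 0.4]
width: 61.5
t,rot: [[-1.6, -0.5, 89.2], [-0.001, -0.001, 0.002]] q6 -0.65
```

```bash
python3 -m jog '{"delta_rot":[[0,0,0],[0,0,0],[0,0,0],[0,0,0],[0,0,0]],"translation":[[-1.5,-0.5,30],[-1.5,-0.5,60],[-1.5,-0.5,80],[-1.5,-0.5,86],[-1.5,-0.5,86]],"hand":[0.4,0.4,0.4,0.4,0.4]}';python3 -m jog '{"delta_rot":[[0,0,0],[0,0,0]],"translation":[[0,0,1.5],[0,0,1.5]],"hand":[0.4,0.4]}'
```

```text
t: 23.4
ee_pos: [563.0, -164.1, -29.5]
orientation: [-1.808, -2.569, -0.0]
ft_force: [-0.6, 0.7, -0.0]
width: 61.2
t: 23.6
ee_pos: [564.0, -164.9, -30.2]
orientation: [1.808, 2.567, 0.001]
ft_force: [0.2, 0.1, 1.2]
width: 61.6
```

```bash
python3 -m jog '{"delta_rot":[[0,0,0],[0,0,0],[0,0,0]],"translation":[[-0.5,0,1.5],[-0.5,0,3],[-0.5,0,3]],"hand":[0.4,0.4,0.4]}';python3 -m jog '{"delta_rot":[[0,0,0],[0,0,0],[0,0,0],[0,0,0],[0,0,0]],"translation":[[0,0,0],[0,0,0],[0,0,0],[0,0,0],[0,0,0]],"hand":[-1,-1,-1,-1,-1]}'; python3 -m jog '{"delta_rot":[[0,0,0]],"translation":[[0,0,0]],"hand":[-1]}';
```

```text
t: 23.9
ee_pos: [563.2, -165.4, -34.4]
orientation: [1.81, 2.568, 0.0]
ft_force: [0.0, 1.1, 0.3]
width: 61.5
t: 24.4
ee_pos: [563.1, -165.3, -34.6]
orientation: [-1.81, -2.568, 0.0]
ft_force: [-0.4, 0.5, -0.4]
width: 39.8
t: 24.5
ee_pos: [563.1, -165.3, -34.6]
orientation: [-1.81, -2.568, 0.0]
ft_force: [-0.3, -0.6, -1.1]
width: 39.7
```

```bash
python3 -m jog '{"delta_rot":[[0,0,0],[0,0,0],[0,0,0],[0,0,0],[0,0,0]],"translation":[[0,0,-10],[0,0,-40],[0,0,-75],[0,0,-102],[0,0,-105]],"hand":[-1,-1,-1,-1,-1]}' ;python3 -m jog '{"delta_rot":[[0,0,0],[0,0,0]],"translation":[[0,0,0],[0,0,0]],"hand":[-1,-1]}' ; python3 - <<'E'
from holes import *
e,r=pose()
c,im=snap("wrist","w7")
for u,v,a in blobs(im,False): 
    if 230<u<275 and 120<v<190:print(round(u,1),round(v,1),a,r.inv().apply(ray(c,(u,v),e[2]+34.6+10)-e).round(2))
go([453.1,19.8,70],np.radians(19.3))
E
```

```text
t: 25.0
ee_pos: [565.7, -166.0, 74.4]
orientation: [1.806, 2.563, 0.003]
ft_force: [0.1, 0.3, -1.2]
width: 39.9
t: 25.2
ee_pos: [562.2, -165.0, 69.4]
orientation: [-1.809, -2.566, 0.001]
ft_force: [0.5, -0.5, -1.2]
width: 39.8
252.6 146.4 341.0 [ 57.86  -0.5  -44.53]
t,rot: [[210.6, -40.4, -0.6], [-0.002, -0.002, 0.006]] q6 -0.65
```

```bash
python3 -m jog '{"delta_rot":[[0,0,0.006],[0,0,0.006],[0,0,0.006],[0,0,0.006],[0,0,0.006]],"translation":[[45,-9,-2],[90,-18,-2],[135,-27,-2],[180,-36,-2],[210.6,-40.4,-2]],"hand":[-1,-1,-1,-1,-1]}' ;python3 -m jog '{"delta_rot":[[0,0,0],[0,0,0],[0,0,0]],"translation":[[0,0,5],[0,0,10],[0,0,10]],"hand":[-1,-1,-1]}' ; python3 - <<'E'
from h import *
go([453.1,19.8,48],np.radians(19.3))
E
```

```text
t: 25.75
ee_pos: [450.8, 21.1, 71.0]
orientation: [-1.815, -2.56, 0.004]
ft_force: [0.8, 0.2, -1.2]
width: 39.8
t: 26.05
ee_pos: [454.1, 18.9, 61.3]
orientation: [-1.817, -2.561, 0.002]
ft_force: [0.0, -0.4, -1.8]
width: 39.5
t,rot: [[1.1, -0.7, 13.3], [-0.002, -0.0, -0.0]] q6 -0.32
```

Bottom is now about 96; pin tops are at 73 (reported z 38.4). Lower to 47, align and take a numeric look.

```bash
python3 -m jog '{"delta_rot":[[0,0,0],[0,0,0],[0,0,0],[0,0,0]],"translation":[[0.9,-0.7,7],[0.9,-0.7,14],[0.9,-0.7,14],[0.9,-0.7,14]],"hand":[-1,-1,-1,-1]}' ; python3 - <<'E'
from h import *
c,im=snap("wrist","w8"); e,r=pose(); go([453.1,19.8,20],np.radians(19.3))
cv2.imwrite("pics/w8c.png",cv2.resize(im[60:260,150:350],None,fx=3,fy=3,interpolation=cv2.INTER_CUBIC))
P=np.array([452.5,21.6,73])+55.4*np.array([-.3305,.9438,0]);print("pin tip px",proj(c,P),"tool",r.inv().apply(P-e).round(1))
E
```

```text
t: 26.45
ee_pos: [453.2, 19.7, 48.1]
orientation: [-1.818, -2.561, 0.001]
ft_force: [-0.3, 0.6, -0.9]
width: 39.8
t,rot: [[0.1, -0.2, 28.3], [-0.0, -0.0, -0.0]] q6 -0.32
pin tip px [253.2874569  142.55549748] tool [ 57.4  -0.2 -24.7]
```

Picture quota is used up, but the numbers agree: pin at tool x 57.4, hole at 57.0–57.3. I'll lower it while watching the force.

```bash
python3 -m jog '{"delta_rot":[[0,0,0],[0,0,0],[0,0,0],[0,0,0],[0,0,0]],"translation":[[0,0,4],[0,0,8],[0,0,12],[0,0,16],[0,0,16]],"hand":[-1,-1,-1,-1,-1]}' ; python3 -m jog '{"delta_rot":[[0,0,0],[0,0,0],[0,0,0],[0,0,0]],"translation":[[0,0,3],[0,0,6],[0,0,9],[0,0,9]],"hand":[-1,-1,-1,-1]}'
```

```text
t: 27.0
ee_pos: [452.9, 20.1, 31.9]
orientation: [-1.817, -2.562, 0.001]
ft_force: [0.5, 0.5, -1.3]
width: 39.9
t: 27.4
ee_pos: [453.0, 20.1, 23.1]
orientation: [-1.817, -2.562, 0.001]
ft_force: [0.3, -0.2, -1.1]
width: 39.7
```

Bottom is at 57.7 with no force, so it is threaded; it should seat near reported z 17.4.

```bash
python3 -m jog '{"delta_rot":[[0,0,0],[0,0,0],[0,0,0]],"translation":[[0,0,2],[0,0,4],[0,0,4]],"hand":[-1,-1,-1]}' ; python3 -m jog '{"delta_rot":[[0,0,0],[0,0,0],[0,0,0]],"translation":[[0,0,1],[0,0,2],[0,0,2]],"hand":[-1,-1,-1]}';python3 -m jog '{"delta_rot":[[0,0,0],[0,0,0]],"translation":[[0,0,1],[0,0,1]],"hand":[-1,-1]}'
```

```text
t: 27.7
ee_pos: [453.2, 20.1, 19.3]
orientation: [-1.817, -2.562, 0.0]
ft_force: [1.1, -0.7, -0.6]
width: 39.7
t: 28.0
ee_pos: [453.4, 20.1, 17.5]
orientation: [1.817, 2.562, 0.0]
ft_force: [-0.6, 0.1, -0.3]
width: 39.6
t: 28.2
ee_pos: [453.4, 20.1, 17.4]
orientation: [1.817, 2.562, 0.0]
ft_force: [-3.2, 0.1, 14.0]
width: 39.6
```

Seated with contact force at the expected height. Release, retreat and check.

```bash
python3 -m jog '{"delta_rot":[[0,0,0],[0,0,0],[0,0,0],[0,0,0],[0,0,0]],"translation":[[0,0,0],[0,0,0],[0,0,0],[0,0,0],[0,0,0]],"hand":[0.4,0.4,0.4,0.4,0.4]}'; python3 -m jog '{"delta_rot":[[0,0,0],[0,0,0],[0,0,0],[0,0,0],[0,0,0]],"translation":[[0,0,-30],[0,0,-70],[0,0,-115],[-45,0,-130],[-85,0,-130]],"hand":[0.4,0.4,0.4,0.4,0.4]}';python3 -m jog '{"delta_rot":[[0,0,0],[0,0,0],[0,0,0]],"translation":[[0,0,0],[0,0,0],[0,0,0]],"hand":[0.4,0.4,0.4]}'; python3 - <<'E'
from holes import *
c,im=snap("wrist","w9")
q=(452.5,21.6,np.radians(19.3)); 
# edge of plate mask vs predicted corners of cover top at z=62
for z in (62,):
  for a,b in [(-20,70),(20,70),(20,-70),(-20,-70)]:
    P=(q[0]+np.cos(q[2])*a-np.sin(q[2])*b,q[1]+np.sin(q[2])*a+np.cos(q[2])*b,z); print("pred corner",proj(c,P).round(1))
g=cv2.Canny(im,40,100)
b=(im[...,0].astype(int)-im[...,1])  # bluish plate vs white foot/green bench
for v in (80,110,140): print(v,"cols bluish",np.flatnonzero(b[v,180:330]>3)[[0,-1]]+180)
m=(b>3).astype(np.uint8);m[210:]=0
cs,_=cv2.findContours(m,cv2.RETR_EXTERNAL,cv2.CHAIN_APPROX_NONE);k=max(cs,key=cv2.contourArea);r=cv2.minAreaRect(k);print(np.round(cv2.boxPoints(r),1).tolist(),cv2.boundingRect(k))
for n in ("scene","side"):
    cc,i=snap(n,n+"9")
    for o,p in (("jarA",(464,-357,45)),("cover spot",(562,-164,0)),("bottle",(686,13,150))): u,v=proj(cc,p).astype(int); print(n,o,i[v,u], cv2.imread(f"pics/{n}0.png")[v,u])
E
```

```text
t: 28.7
ee_pos: [453.2, 20.1, 16.3]
orientation: [-1.817, -2.562, 0.0]
ft_force: [-0.3, 0.9, -0.1]
width: 61.4
t: 29.2
ee_pos: [484.0, -60.9, 149.7]
orientation: [1.811, 2.56, 0.004]
ft_force: [0.7, 0.3, -1.0]
width: 61.3
t: 29.5
ee_pos: [480.5, -59.6, 145.9]
orientation: [-1.816, -2.561, 0.001]
ft_force: [0.2, -0.6, -0.9]
width: 61.4
pred corner [231.  14.]
pred corner [276.4  14. ]
pred corner [273.  169.6]
pred corner [233.9 169.6]
80 cols bluish [233 274]
110 cols bluish [233 273]
140 cols bluish [234 273]
[[231.0, 0.0], [276.0, 0.0], [276.0, 169.0], [231.0, 169.0]] (231, 0, 46, 170)
scene jarA [223 227 223] [190 195 190]
scene cover spot [123 175 163] [117 168 156]
scene bottle [224 227 223] [216 220 215]
side jarA [191 199 188] [165 171 162]
side cover spot [116 153 140] [112 148 135]
side bottle [194 200 190] [187 193 183]
```

```bash
python3 -c "
from workcell import ctrl
print(ctrl.close_job())"
```

```text
the job is handed in; nothing more can be done
None
```

The job is handed in at about 30 s of the 72 s allowed. I lifted the cover plate off and laid it flat on the bench. I then threaded the cavity plate over both pins and put the cover back on top. Everything is released, and the arm has pulled back clear.

**Finger length:** the real finger ends sit about 35 mm short of the reported TCP. My first grip closed on air above the cover plate because of this. I measured the gap by pressing the closed fingers gently on the cover (35 N at most) and corrected every height after that.

**Laying the cover aside:** I let it go about 11 mm above the bench. The camera then showed it lying flat where I released it.

**Last checks:**
- **Cavity plate:** both plates threaded with no side force. The cavity plate's rows measured 67.5 mm long at the height of a plate flat on the deck, centred within about 1 mm of the base.
- **Cover plate:** it stopped with contact force at the expected height. In the last wrist image its outline matched the predicted outline at 62 mm to about 1 pixel, though its far end ran into the base and could not be checked.
- **Bystanders:** jar_a and the bottle still show at their starting image positions. I did not check the spare plate and jar_b separately, but the arm never went near them.

My last close-up of the cover over the pins was refused because the picture limit was reached, so I lowered it on numbers and force alone. The checks after that were also numeric only.

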